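# Switch on the microscope's lower lamp

### The arm

A 6-joint arm with a two-finger parallel gripper is mounted at the origin on the work surface. World frame = base frame: x ahead of the robot, y to its left, z up, the work surface at z = 0. Lengths are in m, angles in degrees, forces in N, time in s.
With the tool pointing down it reaches from about 0.25 to 0.725 m from the base axis. Payload 9.7 kg.
Tool frame: the origin (TCP) lies at the very end of the fingers, on their centre line; the grasp point (between the pads) lies 19 mm behind it (bot.pinch_z is the distance from the TCP to the grasp point, in m); x points along the fingers, z is the direction in which the jaws open and shut, and the axes are right-handed (so a half turn about x gives the same grasp; the last joint's range is limited). The gripper opens to 85 mm and grips with 20 to 120 N. Pads are 22 mm wide; open, the fingers measure 114 mm over their backs; the gripper's body (76 mm by 85 mm) begins 54 mm behind the grasp point. The pads swing forward as they close: fully open they stand 13 mm farther back than shut.
Start: joints at [73.052, 4.979, 10.078, 95.1, 0, 90], TCP at [0.16, 0.526, 0.231] pointing down, gripper open.
Joint ranges: [-179.16, 179.16], [-48.56, 103.87], [-65.8, 70.77], [-126.05, 130.52], [-82.76, 87.17], [-180, 180]. Speed limits (degrees/s): [127.2, 127.2, 147.25, 180, 180, 180].

### API

Orientations are given as [roll, pitch, yaw] about the fixed x, y, z axes, in that order (R = Rz(yaw) Ry(pitch) Rx(roll)).
In Python, from workcell import bot gives the robot as it stands.
- The arm moves only by the tool play_rows, never from a script. Its argument "rows" is a list of rows, each a list of 3 entries, a list of its own where there are three numbers: the shift along the tool's x, y, z in cm, then the turn about the tool's x in degrees, then the finger opening in cm, from 0 to 8.54. A call has 1 to 12 rows; each row is the pose to reach, as a shift and turn from the pose commanded when the call began, along the tool's axes at that moment; what a row does not reach only later rows make up. A row lasts 1/12 s, in which the tool goes at most 41.7 mm and 7.16 degrees, less where a joint would pass 70% of its speed; a pose out of reach is approached as far as the arm can. A call with a gripper value outside its range is refused whole. The fingers move at their own pace and stop on an object; "squeeze" is the grip in N (left out, the last holds). Time passes only in rows, so rows that repeat a pose let the fingers close. It gives the time, the measured TCP pose, the force and the opening at its end, in the units of the state.
- bot.get_obs(): the state, without advancing time (a new reading comes with each control period).
- bot.camera(name): name is "scene" or "top" or "wrist"; returns (picture, depth): 480x640x3 uint8, blue, green, red; 480x640 float32, m along the optical axis (not along the pixel's ray), 0 where there is no reading.
- bot.camera_model(name): a dict with "fx", "fy", "cx", "cy" (pixels), "k1" (the pictures are not rectified: a ray, as slopes to the right and down, at radius r is drawn at 1 + k1 r^2 times it, then the intrinsics apply), "origin" and "attitude" of the camera in the world; the wrist camera has in their place "mount" (4x4, takes a point from camera to tool coordinates, whose origin is the TCP and whose axes are the tool frame's). Camera axes: x right, y down, z forward; pixel columns grow to the right and rows downward; lengths in m; the calibration is good to about 2 mm. A picture is of the moment at which its call begins: read the wrist's pose just before it. camera_model takes no time and is no camera call.
- bot.job_done(): hands the job in, once; it reports no verdict.
The state is a dict: "time": time; "q": joint angles; "qd": joint speeds; "joint_efforts": joint torques, N m; "ee_pos": TCP position; "tcp_rot": TCP orientation; "wrist_force": force on the tool from outside, world axes, zero at the start; "torque": the same for the moment, N m; "opening": finger opening in m.
Only numpy, scipy, OpenCV 4.12 (cv2) and the standard library are available. Lean on these libraries where they do the work, as an engineer would, in place of code of your own. Each camera call takes 0.05 s, during which the arm holds its last target.

### The job

The leaf in the Petri dish also needs light from below: switch on the stereo microscope's lower lamp by pressing the green rocker switch on its base over to its on side (the outer half, marked with a white bar), lightly, with the fingertips only, then draw the hand clear. Leave the red switch and both dials as they are set, and do not move, pick up or knock the dish on the stage, the vial, the slide box or the forceps, nor let any other part of the arm bump the microscope.

Things in the scene. Friction and masses are not known exactly. Their poses are not given: they have to be found in the camera images.
- microscope: Pale grey stereo microscope, fixed. Origin: centre of its base's underside; x from its front (eyepieces) to its pillar, y to the left, z up. Base 300 x 300 mm, top at 55 mm. Head, barrel, focusing block and knobs (z 168-345 mm), pillar and eyepieces (front end x = -110, z = 400) all stand within |y| < 65 mm. The controls are a row along the base's right edge (y = -122 mm), nothing above them.
- lower_switch (a joint): Tilt of the green rocker, lower lamp: 0 off, 0.36 rad on. Pivot at the microscope's x -112, y -122 mm, along its x. 22 mm (x) by 30 mm (y). Inner half: white ring (off). Outer (right edge) half: white bar (on). Stiff: about 4 N near the outer end tips it, it stays where left. Outer end 11 mm above the base when off, 6 mm when on; bezel 2 mm. Its rubber seat gives 1 mm per 8 N.
- lower_on (a point): The place to press on the green rocker: on the top face of its outer half at the white bar, 12 mm from the pivot (3 mm from the outer end); it moves with the rocker, about 66 mm above the bench when off, 61 mm when on.
- upper_switch (a joint): Tilt of the red rocker, upper lamp, the same kind of switch, at the microscope's x = -50, y = -122 mm; it starts on (0.36 rad) and must stay so.
- upper_on (a point): The same point on the red rocker, on the top face of its outer half.
- lower_dial (a joint): Angle (rad, 0 to 4.7) of the lower lamp's brightness dial, a black knob 23 mm across and 14 mm high on the base at the microscope's x = 18, y = -122 mm; starts anywhere.
- upper_dial (a joint): Angle (rad, 0 to 4.7) of the upper lamp's brightness dial, the same knob at the microscope's x = 75, y = -122 mm.
- dish: Covered clear Petri dish with a green leaf in it, 91 mm across, 16 mm high, loose on the glass stage plate (2 mm above the base). Origin: centre of its underside.
- vial: Small brown glass sample vial with black cap, 28 mm across, 52 mm high, standing loose on the bench to the right of the microscope. Origin: centre of its underside.
- slide_box: Blue box for glass slides, 86 x 59 x 34 mm, loose on the bench to the right of the microscope. Origin: centre of its underside.
- forceps: Steel forceps, 125 mm long, 15 mm wide, 10 mm high, lying loose on the bench to the right of the microscope. Origin: on the bench under their middle; x points to the closed end.

How it is judged:
By the outcome, as a careful person would: the job done as asked, in the order asked, and still so for the second after the job is handed in, with the robot touching nothing.
It also fails if it takes over 35 s, if anything falls off the work surface, if the arm or the gripper's body presses on something with over 40 N, if the wrist force passes 120 N, or if a joint passes its speed limit or range.

## Working session

There is one attempt and no reset: what is moved stays moved. The work goes in short steps, Python scripts to look and compute and a tool call to move; the robot and the scene stay as the last step left them, time stands still between calls to the robot, and variables do not carry over. Pictures are saved under pics/ and viewed, and the job is handed in when it is done.

Besides the shell and the picture viewer there is one more tool, called after "Call:" by a JSON object that holds its "op" and its "data". play_rows: Moves the arm, as the interface text tells. Its arguments: {"type":"object","properties":{"rows":{"type":"array"},"squeeze":{"type":"number"}},"required":["rows"]}

```bash
ls; mkdir -p pics
python3 - <<'E'
from workcell import bot
import cv2,numpy as np
print(bot.get_obs())
for n in ["scene","top","wrist"]:
    p,d=bot.camera(n); cv2.imwrite(f"pics/{n}0.png",p); np.save(f"pics/{n}0.npy",d)
    print(n,bot.camera_model(n))
E
```

```text
pics
{'time': 0.0, 'q': array([ 7.30513928e+01,  5.00921374e+00,  1.00346436e+01,  9.50999913e+01,
       -2.71189908e-03,  9.00014893e+01]), 'qd': array([ 0.08114896,  0.07917343,  0.18260296, -0.0583707 ,  0.03906667,
        0.09889733]), 'joint_efforts': array([ 2.63116301e-03, -5.20387387e+01,  4.64804292e+01,  1.61882717e-02,
       -1.72116529e-06,  1.35854447e-05]), 'ee_pos': array([0.16027733, 0.52588403, 0.23060287]), 'tcp_rot': array([-177.91550722,   89.92538922, -104.86560196]), 'wrist_force': array([-0.66932279,  0.36836049,  0.48104561]), 'torque': array([-0.04307714,  0.0237467 ,  0.03269042]), 'opening': 0.08548680503525959}
scene {'fx': 445.7096498378117, 'fy': 445.7096498378117, 'cx': 318.4074752754242, 'cy': 239.47007454044177, 'k1': -0.06525900919237367, 'origin': array([ 1.0127437 , -0.00380792,  0.58741973]), 'attitude': array([-141.90939274,   -0.41114491,   88.68370789])}
top {'fx': 439.6087702337027, 'fy': 439.6087702337027, 'cx': 318.81985596678953, 'cy': 238.72641789491928, 'k1': 0.03164558064358301, 'origin': array([0.45620152, 0.00647255, 0.69112838]), 'attitude': array([-1.66722147e+02,  4.50006917e-02, -8.34655226e+01])}
wrist {'fx': 391.9144697636304, 'fy': 391.9144697636304, 'cx': 314.5530647421754, 'cy': 238.6421027565906, 'k1': 0.0031952054986968594, 'mount': array([[ 2.06441767e-04, -3.18798350e-01,  9.47822541e-01,
        -1.41372508e-01],
       [-1.16909120e-05, -9.47822562e-01, -3.18798354e-01,
         8.13115554e-02],
       [ 9.99999979e-01,  5.47323855e-05, -1.99397208e-04,
         8.76417944e-04],
       [ 0.00000000e+00,  0.00000000e+00,  0.00000000e+00,
         1.00000000e+00]])}
```

View pics/scene0.png

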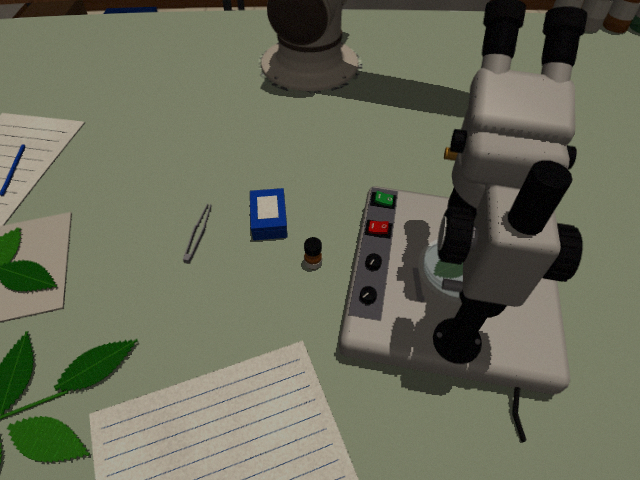

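View pics/top0.png

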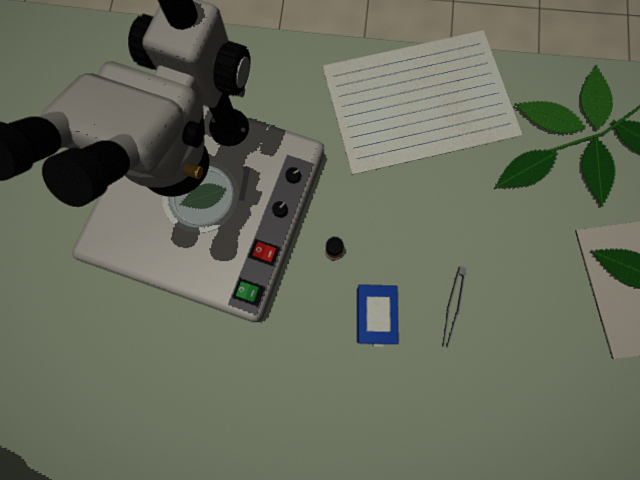

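View pics/wrist0.png

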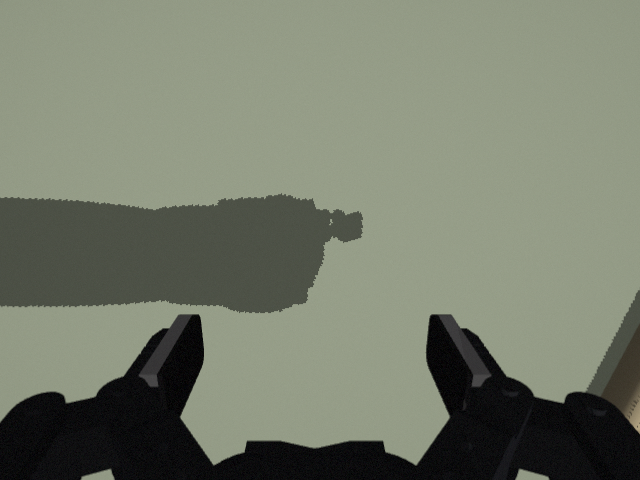

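The scene and top views show the green rocker at top (247,292) and scene (384,199), on the robot's side of the base. The eyepieces lean toward the robot on its left. The arm starts beyond the microscope's left side. Next I'll measure positions.

```bash
cat > h.py <<'E'
import numpy as np,cv2
from scipy.spatial.transform import Rotation as R
def rot(a): return R.from_euler('xyz',a,degrees=True).as_matrix()
def cloud(m,d,pose=None):
    K=np.array([[m['fx'],0,m['cx']],[0,m['fy'],m['cy']],[0,0,1.]])
    v,u=np.mgrid[0:480,0:640]
    p=cv2.undistortPoints(np.stack([u.ravel(),v.ravel()],1).astype(np.float64)[:,None],K,np.array([m['k1'],0,0,0.]))[:,0]
    P=np.c_[p,np.ones(len(p))]*d.ravel()[:,None]
    if 'mount' in m:
        T=m['mount'];P=P@T[:3,:3].T+T[:3,3]
        P=P@rot(pose[1]).T+pose[0]
    else: P=P@rot(m['attitude']).T+m['origin']
    P[d.ravel()==0]=np.nan
    return P.reshape(480,640,3)
E
python3 - <<'E'
from workcell import bot
from h import *
import cv2
for n in ["scene","top"]:
    p=cv2.imread(f"pics/{n}0.png").astype(int);C=cloud(bot.camera_model(n),np.load(f"pics/{n}0.npy"))
    b,g,r=p[...,0],p[...,1],p[...,2]
    win=np.zeros(b.shape,bool)
    if n=="scene": win[185:240,360:400]=1
    else: win[235:310,225:285]=1
    for nm,m in [("green",(g>r*1.6)&(g>b*1.4)&(g>60)),("red",(r>g*2)&(r>100))]:
        m=m&win; v,u=np.nonzero(m); print(n,nm,m.sum(),u.mean(),v.mean(),np.nanmedian(C[m],0),np.nanmin(C[m],0),np.nanmax(C[m],0))
    # white marks in green
    v,u=np.nonzero((b>130)&(g>130)&(r>130)&win)
    print([(a,c) for a,c in zip(u,v)][:40])
    # base top plane
    m=(np.abs(C[...,2]-.055)<.005); print(n,'base',np.nanmin(C[m],0),np.nanmax(C[m],0),m.sum())
    pts=C[m][:,:2].astype(np.float32); print(cv2.minAreaRect(pts))
    for z0 in (.17,.25,.30,.36,.4):
        m=(C[...,2]>z0)&(C[...,0]>.15)&(C[...,1]>.05)&(C[...,1]<.5); print(z0,np.round(np.nanmin(C[m],0),3),np.round(np.nanmax(C[m],0),3))
    i={"scene":cv2.resize(p[180:320,330:420].astype(np.uint8),None,fx=4,fy=4,interpolation=0),"top":cv2.resize(p[220:330,210:310].astype(np.uint8),None,fx=5,fy=5,interpolation=0)}[n]
    cv2.imwrite(f"pics/{n}crop.png",i)
E
```

```text
scene green 147 383.7482993197279 197.56462585034015 [0.5180283  0.11693889 0.06227162] [0.50316432 0.10216306 0.05938715] [0.53032246 0.13173512 0.0671588 ]
scene red 179 378.340782122905 226.05027932960894 [0.57719772 0.10196311 0.0621762 ] [0.56544173 0.08723749 0.05890775] [0.58925021 0.11600353 0.06693044]
[(np.int64(395), np.int64(222))]
scene base [-0.23798607 -0.07232356  0.05000519] [0.82767566 0.94386104 0.05999022] 20203
((0.14655768871307373, 0.2865441143512726), (0.7524057030677795, 1.3132880926132202), 59.089141845703125)
0.17 [0.546 0.121 0.17 ] [0.801 0.28  0.4  ]
0.25 [0.546 0.121 0.25 ] [0.801 0.28  0.4  ]
0.3 [0.546 0.155 0.3  ] [0.785 0.28  0.4  ]
0.36 [0.546 0.179 0.36 ] [0.613 0.28  0.4  ]Traceback (most recent call last):
  File "<stdin>", line 19, in <module>
    res = np.fmin.reduce(a, axis=axis, out=out, **kwargs)
ValueError: zero-size array to reduction operation fmin which has no identity
```

Run:
```python
from workcell import bot
from h import *
import cv2
for n in ["scene","top"]:
    p=cv2.imread(f"pics/{n}0.png").astype(int);C=cloud(bot.camera_model(n),np.load(f"pics/{n}0.npy"))
    b,g,r=p[...,0],p[...,1],p[...,2]
    win=np.zeros(b.shape,bool)
    if n=="scene": win[185:240,360:400]=1
    else: win[235:310,225:285]=1
    c={}
    for nm,m in [("green",(g>r*1.6)&(g>b*1.4)&(g>60)),("red",(r>g*2)&(r>100))]:
        m=(m&win).astype(np.uint8);m=cv2.morphologyEx(m,cv2.MORPH_CLOSE,np.ones((5,5)))>0
        rc=cv2.minAreaRect(C[m][:,:2].astype(np.float32)); print(n,nm,m.sum(),np.round(np.nanmean(C[m],0),4),rc)
        c[nm]=np.array(rc[0])
    x=c['red']-c['green']; print(np.linalg.norm(x),np.degrees(np.arctan2(x[1],x[0])))
    x/=np.linalg.norm(x); y=np.array([-x[1],x[0]]); O=c['green']+.112*x+.122*y; print('origin',O)
    q=(C[...,:2]-O)@np.array([x,y]).T
    z=C[...,2]; ok=(abs(q)<.25).all(-1)
    s=ok&(abs(z-.055)<.004); print('base local extents',np.percentile(q[s],[.5,99.5],axis=0))
    s=ok&(z>.1);print('head local',np.percentile(q[s],[.2,99.8],axis=0),z[s].max())
    # rocker profile along local y
    for nm,xx in (('g',-.112),('r',-.05)):
        for yy in np.arange(-.14,-.1,.004):
            s=(abs(q[...,0]-xx)<.008)&(abs(q[...,1]-yy)<.002); print(nm,round(yy,3),s.sum(),np.round(np.nanmedian(z[s]),4))
    i={"scene":cv2.resize(p[180:320,330:420].astype(np.uint8),None,fx=4,fy=4,interpolation=0),"top":cv2.resize(p[220:330,210:310].astype(np.uint8),None,fx=5,fy=5,interpolation=0)}[n]
    cv2.imwrite(f"pics/{n}crop.png",i)
```

```text
scene green 167 [0.5172 0.1176 0.0627] ((0.5166753530502319, 0.11787848174571991), (0.027625786140561104, 0.022935008630156517), 76.1809310913086)
scene red 195 [0.5767 0.1019 0.0625] ((0.5736601948738098, 0.10218404233455658), (0.026998601853847504, 0.027590090408921242), 79.4777603149414)
0.05910657853478636 -15.398316755989214
origin [0.6570493  0.20575996]
base local extents [[-0.14272778 -0.21053661]
 [ 0.14330645  0.15110305]]
head local [[-0.0959177  -0.0577766 ]
 [ 0.14220922  0.06802681]] 0.39987847194885096
g -0.14 18 0.0569
g -0.136 15 0.0645
g -0.132 17 0.0654
g -0.128 19 0.0638
g -0.124 17 0.0622
g -0.12 19 0.0615
g -0.116 19 0.0614
g -0.112 17 0.0617
g -0.108 17 0.06
g -0.104 17 0.0569
g -0.1 15 0.055
r -0.14 19 0.0561
r -0.136 20 0.0575
r -0.132 19 0.0615
r -0.128 18 0.0613
r -0.124 21 0.0615
r -0.12 20 0.0623
r -0.116 19 0.0634
r -0.112 22 0.0647
r -0.108 18 0.0647
r -0.104 22 0.0565
r -0.1 22 0.056
top green 285 [0.5155 0.1173 0.0634] ((0.5154686570167542, 0.11718933284282684), (0.02690422162413597, 0.02153642103075981), 75.54243469238281)
top red 271 [0.5755 0.1015 0.0633] ((0.5755397081375122, 0.10135059058666229), (0.027140077203512192, 0.020990556105971336), 75.95335388183594)
0.06212404477342038 -14.770829451089819
origin [0.65487175 0.20660285]
base local extents [[-0.15102764 -0.21265021]
 [ 0.141543    0.14158092]]
head local [[-0.11353586 -0.05967319]
 [ 0.13712004  0.06500004]] 0.401595438299674
g -0.14 30 0.0574
g -0.136 44 0.0631
g -0.132 32 0.0659
g -0.128 29 0.0648
g -0.124 30 0.0632
g -0.12 31 0.0625
g -0.116 33 0.0626
g -0.112 28 0.0621
g -0.108 23 0.0614
g -0.104 30 0.0569
g -0.1 31 0.0557
r -0.14 32 0.0569
r -0.136 35 0.0593
r -0.132 30 0.0623
r -0.128 30 0.0622
r -0.124 31 0.0622
r -0.12 29 0.063
r -0.116 31 0.0644
r -0.112 34 0.0657
r -0.108 18 0.0664
r -0.104 27 0.0572
r -0.1 25 0.0568
```

View pics/topcrop.png

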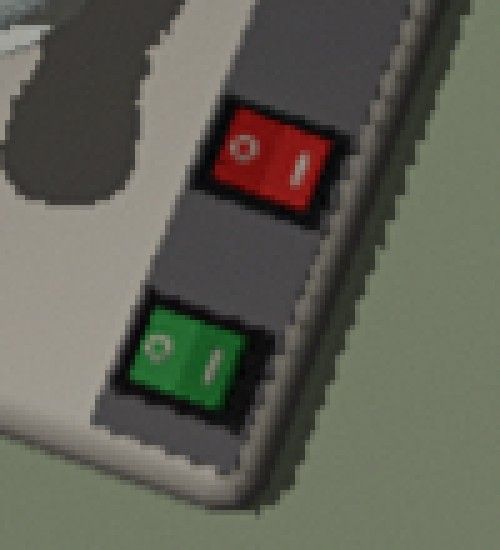

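View pics/scenecrop.png

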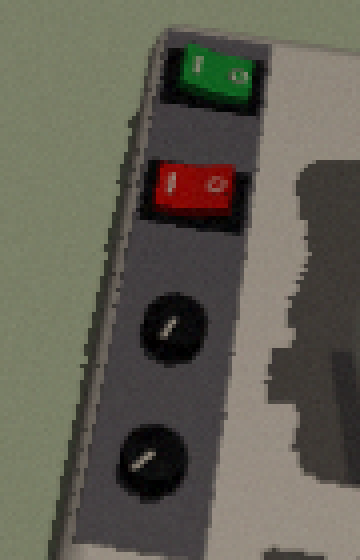

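```bash
cat > goal.py <<'E'
import numpy as np
from h import *
from workcell import bot
o=bot.get_obs(); Rt=rot(o['tcp_rot']); p=o['ee_pos']
yaw=np.radians(-14.8); X=np.array([np.cos(yaw),np.sin(yaw),0]);Y=np.array([-X[1],X[0],0])
piv=np.array([.5157,.1174,.062]); 
def rep():
    print('t',o['time'],'q',np.round(o['q'],1),'p',np.round(p,4),'F',np.round(o['wrist_force'],2),'open',o['opening'])
    print('toolaxes (cols)',np.round(Rt,3).tolist())
    d=p-piv; print('tip rel pivot: local x %.1f y %.1f mm, z %.1f'%(1e3*d@X,1e3*d@Y,1e3*p[2]))
    print('ang of tool y to local -y about tool x: %.2f'%np.degrees(np.arctan2((-Y)@Rt[:,2],(-Y)@Rt[:,1])))
def to(w): print('to',w,'shift cm tool',np.round(100*Rt.T@(np.array(w)-p),2))
E
python3 - <<'E'
from goal import *
rep()
for az,r,z in ((73,.36,.25),(11.7,.36,.25)):
    a=np.radians(az);to([r*np.cos(a),r*np.sin(a),z])
g=piv-.013*Y; g[2]=.12; to(g)
E
```

```text
t 0.15 q [73.1  5.  10.  95.1 -0.  90. ] p [0.1603 0.5259 0.2307] F [ 0.1  -0.76 -0.48] open 0.08531321356552705
toolaxes (cols) [[-0.0, -0.957, 0.292], [-0.001, 0.292, 0.957], [-1.0, -0.0, -0.001]]
tip rel pivot: local x -448.0 y 304.2 mm, z 230.7
ang of tool y to local -y about tool x: -92.15
to [np.float64(0.10525381370018523), np.float64(0.3442697121466927), 0.25] shift cm tool [ -1.91  -0.03 -18.98]
to [np.float64(0.35252021182383564), np.float64(0.07300342632834449), 0.25] shift cm tool [ -1.89 -31.59 -37.72]
to [0.51237921 0.1048313  0.12      ] shift cm tool [ 11.1  -45.96 -30.  ]
```

Call:
{"op": "play_rows", "data": {"rows": [[[-0.3,0,-3],-3,0],[[-0.6,0,-6],-6,0],[[-1,0,-9.5],-10,0],[[-1.3,0,-13],-14,0],[[-1.6,0,-16],-18,0],[[-1.9,0,-19],-22,0],[[-1.9,-2,-20.2],-26,0],[[-1.9,-4.5,-21.7],-30,0],[[-1.9,-7,-23.2],-34,0],[[-1.9,-9.5,-24.7],-38,0],[[-1.9,-12,-26.2],-42,0],[[-1.9,-14.5,-27.6],-46,0]], "squeeze": 20}}

```text
time: 1.15
ee_pos: [0.219, 0.2186, 0.2503]
tcp_rot: [-77.3, 90.0, 42.0]
wrist_force: [0.5, 0.0, -0.3]
opening: 0.0003
```

Run:
```python
from goal import *
rep()
a=np.radians(11.7);to([.36*np.cos(a),.36*np.sin(a),.25])
```

```text
t 1.15 q [ 44.9 -26.9 -14.7 102.2  -0.   15.7] p [0.219  0.2186 0.2503] F [ 0.46  0.03 -0.32] open 0.00030004607626252645
toolaxes (cols) [[0.0, -0.872, -0.489], [0.0, -0.489, 0.872], [-1.0, -0.001, 0.0]]
tip rel pivot: local x -312.7 y 22.0 mm, z 250.3
ang of tool y to local -y about tool x: -45.92
to [np.float64(0.35252021182383564), np.float64(0.07300342632834449), 0.25] shift cm tool [  0.03  -4.52 -19.22]
```

Call:
{"op": "play_rows", "data": {"rows": [[[0,-0.5,-2.5],-4,0],[[0,-1.2,-5],-8,0],[[0,-1.8,-7.5],-12,0],[[0,-2.4,-10],-16,0],[[0,-3,-12.5],-20,0],[[0,-3.5,-15],-24,0],[[0,-4,-17.2],-28,0],[[0,-4.5,-19.2],-33,0],[[0,-4.5,-19.2],-38,0],[[0,-4.5,-19.2],-42,0],[[0,-4.5,-19.2],-46,0],[[0,-4.5,-19.2],-46,0]]}}

```text
time: 2.15
ee_pos: [0.3511, 0.0736, 0.2501]
tcp_rot: [28.0, 90.0, -166.8]
wrist_force: [0.3, 0.2, -0.3]
opening: 0.0002
```

Run:
```python
from goal import *
rep()
p_,d=bot.camera('wrist'); cv2.imwrite('pics/w1.png',p_); np.save('pics/w1.npy',d)
p_,d=bot.camera('scene'); cv2.imwrite('pics/s1.png',p_)
g=piv-.013*Y; 
for z in (.25,.14,.09): g[2]=z; to(g)
C=cloud(bot.camera_model('wrist'),np.load('pics/w1.npy'),(p,o['tcp_rot']))
# fingers: tool frame extents
L=(C-p)@Rt
s=(np.abs(L)<.06).all(-1)
print(np.nanmin(L[s],0),np.nanmax(L[s],0))
for x in (-.03,-.02,-.012,-.006,-.002):
    t=s&(abs(L[...,0]-x)<.003)
    if t.sum(): print(x,t.sum(),np.nanmin(L[t],0),np.nanmax(L[t],0))
```

```text
t 2.15 q [ 11.8 -20.3 -10.3 100.   -0.  -63.4] p [0.3511 0.0736 0.2501] F [ 0.32  0.22 -0.33] open 0.00018447084524583974
toolaxes (cols) [[-0.0, -0.255, -0.967], [-0.0, -0.967, 0.255], [-1.0, 0.0, 0.0]]
tip rel pivot: local x -147.9 y -84.3 mm, z 250.1
ang of tool y to local -y about tool x: -0.00
to [0.51237921 0.1048313  0.25      ] shift cm tool [  0.    -7.13 -14.79]
to [0.51237921 0.1048313  0.14      ] shift cm tool [ 11.    -7.14 -14.8 ]
to [0.51237921 0.1048313  0.09      ] shift cm tool [ 16.    -7.14 -14.8 ]
[-0.05999895 -0.01327729 -0.04348051] [-0.00274341  0.0139203   0.04130537]
-0.03 653 [-0.03299038  0.00492944 -0.01428116] [-0.02700343  0.0113869   0.01285996]
-0.02 676 [-0.02298487  0.00519249 -0.01426442] [-0.0170085   0.01103967  0.01290362]
-0.012 572 [-0.01499661  0.00534333 -0.01424257] [-0.00904306  0.01100901  0.01286583]
-0.006 381 [-0.00899869  0.00529186 -0.0134803 ] [-0.00300729  0.01113493  0.01208853]
-0.002 80 [-0.00488658  0.00569664 -0.01147006] [-0.00274341  0.01067618  0.00731943]
```

View pics/w1.png

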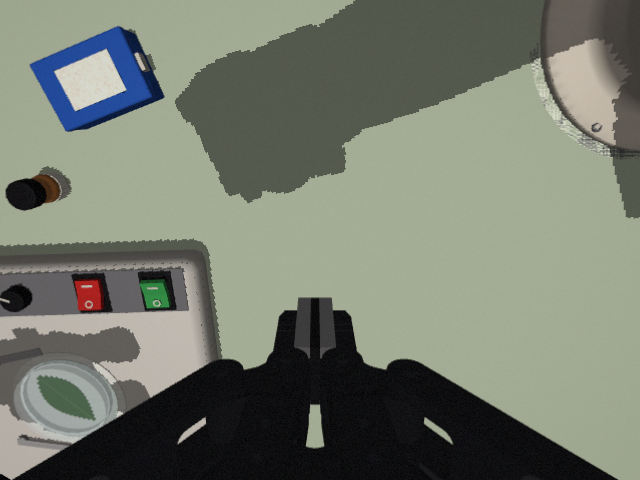

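View pics/s1.png

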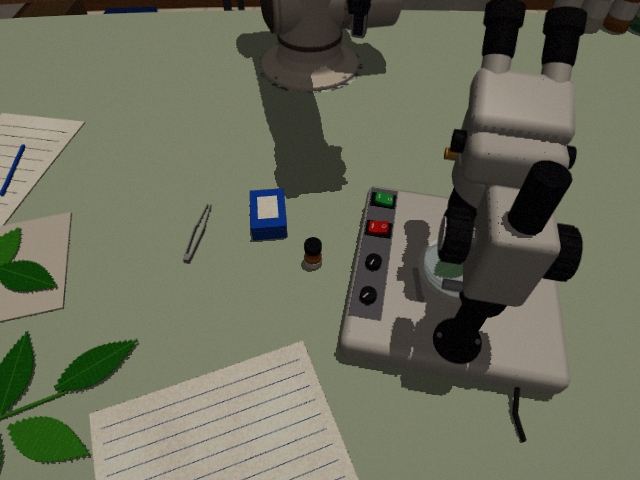

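The wrist view shows the green rocker at (155,293) with its white bar on the outer half. The closed fingertip block is about 28 x 22 mm. The scene view shows the hand clear, in front of the microscope. I'll check the rocker position with this camera too.

```bash
cat > wm.py <<'E'
from goal import *
def wm(name):
    img,d=bot.camera('wrist'); cv2.imwrite(f'pics/{name}.png',img)
    C=cloud(bot.camera_model('wrist'),d,(p,o['tcp_rot']))
    i=img.astype(int);b,g,r=i[...,0],i[...,1],i[...,2]
    for nm,m in [("green",(g>r*1.6)&(g>b*1.4)&(g>60)),("red",(r>g*2)&(r>100))]:
        m=m&(abs(C[...,2]-.063)<.01)&(C[...,1]<.2)
        n,lab,st,_=cv2.connectedComponentsWithStats(m.astype(np.uint8));
        if n<2: print(nm,'none');continue
        m=lab==1+np.argmax(st[1:,4]); rc=cv2.minAreaRect(C[m][:,:2].astype(np.float32))
        print(nm,m.sum(),rc, 'local', np.round(1e3*np.array([(np.r_[rc[0],0]-piv)@X,(np.r_[rc[0],0]-piv)@Y]),1))
        q=(C-piv); lx=q@X; ly=q@Y
        if nm=='red': lx=lx-.062
        print([(y,round(1e3*float(np.nanmedian(C[...,2][(abs(lx)<.007)&(abs(ly-y/1e3)<1.5e-3)])),1)) for y in range(-15,16,3)])
E
python3 -c "
from wm import *
wm('w2')"
```

```text
green 588 ((0.5192909836769104, 0.117625392973423), (0.032546449452638626, 0.02604886330664158), 79.6429443359375) local [3.4 1.1]
[(-15, 60.0), (-12, 64.2), (-9, 63.7), (-6, 62.7), (-3, 61.6), (0, 61.1), (3, 60.7), (6, 60.6), (9, 60.4), (12, 60.2), (15, 59.6)]
red 594 ((0.5798454284667969, 0.10104143619537354), (0.028183892369270325, 0.027750568464398384), 76.9532470703125) local [66.2  0.6]
[(-15, 55.9), (-12, 59.5), (-9, 60.5), (-6, 60.4), (-3, 60.5), (0, 60.7), (3, 61.5), (6, 62.7), (9, 63.4), (12, 64.3), (15, 63.8)]
```

Call:
{"op": "play_rows", "data": {"rows": [[[0,-1,-2],0,0],[[0,-2,-4],0,0],[[0,-3,-6],0,0],[[1,-4,-8],0,0],[[2,-5,-10],0,0],[[4,-6,-12],0,0],[[6,-6.7,-14],0,0],[[8,-7.1,-14.9],0,0],[[10,-7.1,-14.9],0,0],[[12,-7.1,-14.9],0,0],[[14,-7.1,-14.9],0,0],[[14,-7.1,-14.9],0,0]]}}

```text
time: 3.3
ee_pos: [0.5115, 0.1038, 0.1062]
tcp_rot: [26.7, 89.7, -168.3]
wrist_force: [-0.5, -0.7, -0.5]
opening: 0.0001
```

Run:
```python
from wm import *
rep(); wm('w3')
for n in ('scene','top'):
    i,_=bot.camera(n); cv2.imwrite(f'pics/{n}3.png',i)
g=piv-.0135*Y+.001*X
for z in (.08,.07,.066,.061): g[2]=z; to(g)
```

```text
t 3.3 q [ 11.5   0.9  -8.   81.4  -0.  -63.5] p [0.5115 0.1038 0.1062] F [-0.46 -0.66 -0.48] open 6.657897406853316e-05
toolaxes (cols) [[-0.006, -0.259, -0.966], [-0.001, -0.966, 0.259], [-1.0, 0.003, 0.005]]
tip rel pivot: local x -0.6 y -14.2 mm, z 106.2
ang of tool y to local -y about tool x: -0.22
green 1085 ((0.5168277621269226, 0.11302848905324936), (0.021786846220493317, 0.021821999922394753), 77.74913024902344) local [ 2.2 -3.9]
[(-15, 62.4), (-12, 141.8), (-9, 142.5), (-6, 153.0), (-3, 63.3), (0, 61.0), (3, nan), (6, nan), (9, nan), (12, nan), (15, nan)]
red 1891 ((0.5798677802085876, 0.10387812554836273), (0.034277454018592834, 0.02546183206140995), 75.0610122680664) local [65.5  3.3]
[(-15, 55.7), (-12, 59.8), (-9, 60.2), (-6, 60.3), (-3, 60.4), (0, 60.6), (3, 61.4), (6, 62.3), (9, 63.5), (12, 64.3), (15, 64.3)]
to [0.51321831 0.10409244 0.08      ] shift cm tool [ 2.61 -0.08 -0.17]
to [0.51321831 0.10409244 0.07      ] shift cm tool [ 3.61 -0.08 -0.18]
to [0.51321831 0.10409244 0.066     ] shift cm tool [ 4.01 -0.08 -0.18]
to [0.51321831 0.10409244 0.061     ] shift cm tool [ 4.51 -0.08 -0.18]
  return np.nanmean(a, axis, out=out, keepdims=keepdims)
```

View pics/w3.png

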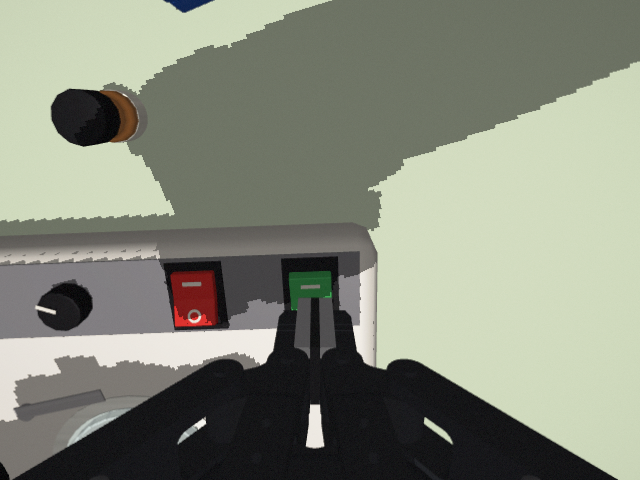

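View pics/scene3.png

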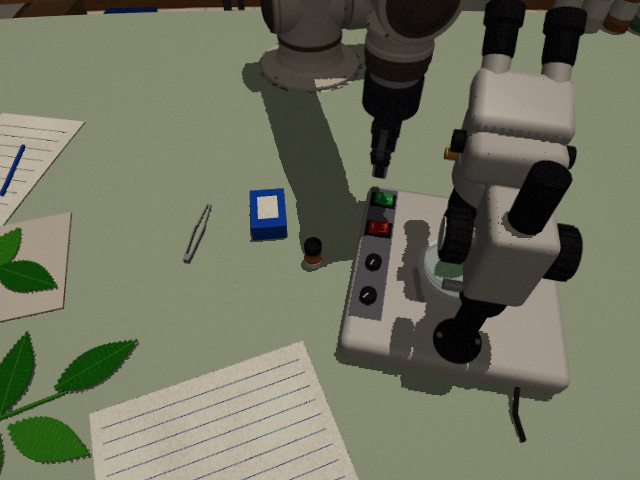

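View pics/top3.png

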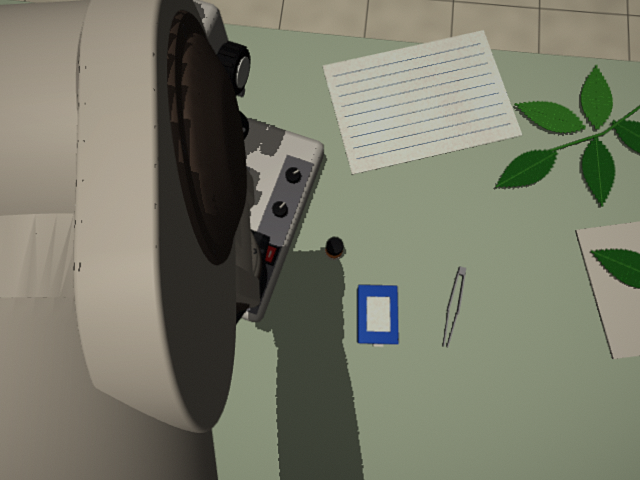

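Wrist view: the rocker's bar is at (311,287) and the fingertips line up with the rocker's outer half, just above it. Scene view: the wrist link sits near the right eyepiece. I'll check that gap before going lower.

Run:
```python
from wm import *
i,d=bot.camera('scene'); C=cloud(bot.camera_model('scene'),d)
q=C-np.array([.655,.2062,0]); lx,ly=q@X,q@Y; z=C[...,2]
arm=(ly<-.04)&(z>.11)&(lx<-.03)&(np.arange(640)[None]<475)
for a in np.arange(.1,.7,.03):
    s=arm&(abs(z-a)<.015)
    if s.sum(): k=np.nanargmax(np.where(s,ly,-9)); print(round(a,2),s.sum(),'arm max local y',round(ly.flat[k]*1e3),'x range',np.round(1e3*np.array([lx[s].min(),lx[s].max()])), np.unravel_index(k,s.shape))
m=(np.arange(640)[None]>440)&(z>.15)&(ly>-.075)&(lx>-.2)
for a in np.arange(.15,.45,.03):
    s=m&(abs(z-a)<.015)
    if s.sum(): print('scope',round(a,2),np.round(1e3*np.array([ly[s].min(),lx[s].min()])))
```

```text
0.1 170 arm max local y -123 x range [-577. -104.] (np.int64(176), np.int64(386))
0.13 1320 arm max local y -123 x range [-576.  -96.] (np.int64(167), np.int64(388))
0.16 1581 arm max local y -120 x range [-572.  -68.] (np.int64(150), np.int64(393))
0.19 828 arm max local y -116 x range [-562.  -48.] (np.int64(136), np.int64(398))
0.22 540 arm max local y -115 x range [-119.  -52.] (np.int64(124), np.int64(401))
0.25 972 arm max local y -96 x range [-111.  -72.] (np.int64(92), np.int64(422))
0.28 1406 arm max local y -47 x range [-119.  -30.] (np.int64(121), np.int64(464))
0.31 1324 arm max local y -47 x range [-114.  -30.] (np.int64(111), np.int64(467))
0.34 1842 arm max local y -48 x range [-127.  -31.] (np.int64(85), np.int64(474))
0.37 1714 arm max local y -74 x range [-126.  -50.] (np.int64(5), np.int64(463))
0.4 1001 arm max local y -73 x range [-93. -50.] (np.int64(1), np.int64(465))
scope 0.15 [ -8. 121.]
scope 0.18 [-40. -14.]
scope 0.21 [-40.  -9.]
scope 0.24 [-59. -29.]
scope 0.27 [-58. -36.]
scope 0.3 [-58. -36.]
scope 0.33 [-50. -65.]
scope 0.36 [-51. -98.]
scope 0.39 [ -75. -101.]
```

Run:
```python
from wm import *
i,d=bot.camera('top'); C=cloud(bot.camera_model('top'),d)
q=C-np.array([.655,.2062,0]); lx,ly=q@X,q@Y; z=C[...,2]
for a in np.arange(.22,.7,.02):
    s=(abs(z-a)<.01)&(np.arange(640)[None]<260)&((np.arange(480)[:,None]>120)|(z>.3))
    if s.sum()>5:
        print(round(a,2),s.sum(),'ly %d..%d lx %d..%d'%tuple(1e3*v for v in (ly[s].min(),ly[s].max(),lx[s].min(),lx[s].max())), 'tool-radial: ', end='')
        az=np.radians(o['q'][0]); e=np.array([np.cos(az),np.sin(az),0]); t=np.array([-e[1],e[0],0])
        P=C[s]-p; print('r %d..%d t %d..%d'%((P@e).min()*1e3,(P@e).max()*1e3,(P@t).min()*1e3,(P@t).max()*1e3))
i,d=bot.camera('scene'); C=cloud(bot.camera_model('scene'),d);z=C[...,2]
arm=np.zeros(z.shape,bool);arm[:185,345:462]=1
for a in np.arange(.1,.6,.03):
    s=arm&(abs(z-a)<.015)&(np.linalg.norm((C-p)[...,:2],axis=-1)<.2)
    if s.sum()>5: P=C[s]-p; print(round(a,2),s.sum(),'r %d..%d t %d..%d'%((P@e).min()*1e3,(P@e).max()*1e3,(P@t).min()*1e3,(P@t).max()*1e3))
```

```text
0.22 9 ly -138..-135 lx -64..-60 tool-radial: r 39..43 t -25..-22
0.26 6 ly -171..-171 lx -119..-115 tool-radial: r -24..-21 t -30..-28
0.28 12 ly -172..-170 lx -114..-106 tool-radial: r -20..-12 t -33..-31
0.32 57 ly -175..-162 lx -110..-81 tool-radial: r -17..13 t -39..-36
0.34 77 ly -176..-163 lx -111..-82 tool-radial: r -19..12 t -40..-35
0.36 175 ly -186..-161 lx -136..-80 tool-radial: r -46..15 t -41..-34
0.38 52 ly -194..-159 lx -140..-66 tool-radial: r -48..26 t -45..-28
0.4 792 ly -196..-156 lx -142..-51 tool-radial: r -51..42 t -46..-30
0.42 579 ly -195..-156 lx -138..-52 tool-radial: r -48..41 t -45..-34
0.44 538 ly -194..-172 lx -135..-91 tool-radial: r -46..0 t -44..-37
0.46 54 ly -192..-185 lx -133..-119 tool-radial: r -46..-30 t -42..-40
0.5 572 ly -214..-189 lx -161..-109 tool-radial: r -81..-23 t -51..-48
0.52 1732 ly -221..-182 lx -174..-71 tool-radial: r -95..13 t -60..-48
0.54 4560 ly -229..-156 lx -190..-43 tool-radial: r -113..50 t -60..-46
0.56 11578 ly -228..-157 lx -188..-45 tool-radial: r -111..48 t -60..-41
0.58 53847 ly -222..-119 lx -187..-58 tool-radial: r -105..33 t -58..1
0.6 37483 ly -210..-140 lx -188..-73 tool-radial: r -98..17 t -50..-9
0.1 13 r 0..9 t -9..6
0.13 174 r 0..16 t -11..12
0.16 61 r 11..42 t -27..8
0.19 409 r -3..60 t -37..13
0.22 592 r -14..152 t -35..35
0.25 1301 r -10..164 t -36..38
0.28 1627 r -22..168 t -37..44
0.31 1341 r -14..145 t -40..37
0.34 1707 r -31..46 t -41..38
0.37 1772 r -30..57 t -45..45
0.4 994 r 28..57 t -47..43
```

Clearance to the microscope's stated |y|<65 mm envelope is at least 9 mm, and that holds after a further 45 mm down. I'll descend.

Call:
{"op": "play_rows", "data": {"rows": [[[0.6,0,-0.1],0,0],[[1.2,0,-0.1],0,0],[[1.8,0,-0.1],0,0],[[2.2,0,-0.1],0,0],[[2.5,0,-0.1],0,0],[[2.5,0,-0.1],0,0],[[2.5,0,-0.1],0,0]]}}

```text
time: 4.18
ee_pos: [0.5143, 0.1037, 0.0851]
tcp_rot: [23.4, 90.0, -171.5]
wrist_force: [-0.3, -0.1, -0.0]
opening: -0.0002
```

Run:
```python
from wm import *
rep()
img,d=bot.camera('wrist'); cv2.imwrite('pics/w4.png',img)
g=piv-.0135*Y+.001*X
for z in (.066,.061): g[2]=z; to(g)
```

```text
t 4.1833 q [ 11.4   1.2 -10.   78.8   0.  -63.6] p [0.5143 0.1037 0.0851] F [-0.31 -0.11 -0.01] open -0.00019567187593999989
toolaxes (cols) [[-0.0, -0.258, -0.966], [-0.0, -0.966, 0.258], [-1.0, 0.0, 0.0]]
tip rel pivot: local x 2.1 y -13.6 mm, z 85.1
ang of tool y to local -y about tool x: -0.15
to [0.51321831 0.10409244 0.066     ] shift cm tool [ 1.91 -0.01  0.11]
to [0.51321831 0.10409244 0.061     ] shift cm tool [ 2.41 -0.01  0.11]
```

View pics/w4.png

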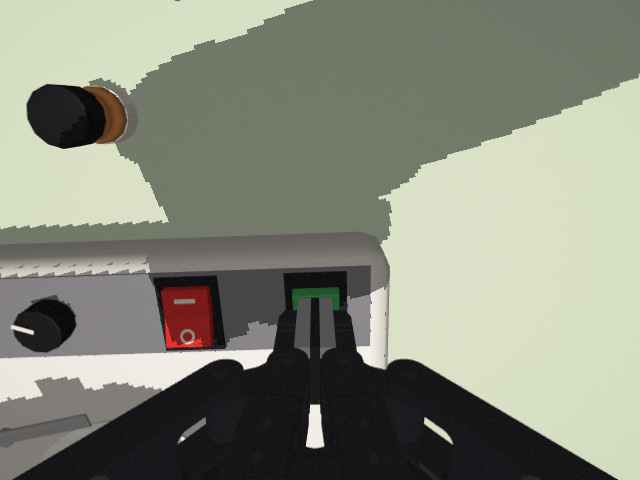

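Wrist view: the fingertips at (315,300) are centred on the green rocker (292–339). Pressing now.

Call:
{"op": "play_rows", "data": {"rows": [[[0.5,0,0],0,0],[[1.0,0,0],0,0],[[1.4,0,0],0,0],[[1.6,0,0],0,0],[[1.8,0,0],0,0],[[1.9,0,0],0,0],[[2.0,0,0],0,0],[[2.0,0,0],0,0]]}}

```text
time: 4.9
ee_pos: [0.5144, 0.1037, 0.0655]
tcp_rot: [179.9, 90.0, -15.0]
wrist_force: [-1.7, -0.2, 2.4]
opening: 0.0
```

```bash
python3 -c "
from goal import *
rep()"
```

```text
t 4.9 q [ 11.4   1.6 -11.8  76.6  -0.  -63.6] p [0.5144 0.1037 0.0655] F [-1.68 -0.23  2.38] open 2.5982667660212564e-05
toolaxes (cols) [[0.0, -0.258, -0.966], [-0.0, -0.966, 0.258], [-1.0, 0.0, -0.0]]
tip rel pivot: local x 2.2 y -13.6 mm, z 65.5
ang of tool y to local -y about tool x: -0.15
```

Contact at the expected height (65.5 mm, about 2.4 N). I'll continue gently.

Call:
{"op": "play_rows", "data": {"rows": [[[0.1,0,0],0,0],[[0.2,0,0],0,0],[[0.3,0,0],0,0],[[0.4,0,0],0,0],[[0.4,0,0],0,0]]}}

```text
time: 5.32
ee_pos: [0.5146, 0.1032, 0.0617]
tcp_rot: [139.2, 89.9, -55.8]
wrist_force: [-0.9, -4.0, 6.4]
opening: 0.0004
```

```bash
python3 -c "
from goal import *
rep()"
```

```text
t 5.3167 q [ 11.4   1.7 -12.2  76.1  -0.1 -63.6] p [0.5146 0.1032 0.0617] F [-0.86 -4.    6.42] open 0.00036734977784792235
toolaxes (cols) [[0.001, -0.258, -0.966], [-0.001, -0.966, 0.258], [-1.0, 0.001, -0.001]]
tip rel pivot: local x 2.6 y -14.0 mm, z 61.7
ang of tool y to local -y about tool x: -0.17
```

Call:
{"op": "play_rows", "data": {"rows": [[[0.05,0,0],0,0],[[0.1,0,0],0,0],[[0.1,0,0],0,0]]}}

```text
time: 5.57
ee_pos: [0.5147, 0.1031, 0.061]
tcp_rot: [141.5, 89.9, -53.4]
wrist_force: [-2.8, -4.8, 6.6]
opening: 0.0002
```

```bash
python3 -c "
from goal import *
rep()"
```

```text
t 5.5667 q [ 11.4   1.7 -12.2  76.1  -0.1 -63.6] p [0.5147 0.1031 0.061 ] F [-2.78 -4.78  6.62] open 0.0001992654999460098
toolaxes (cols) [[0.001, -0.258, -0.966], [-0.001, -0.966, 0.258], [-1.0, 0.001, -0.001]]
tip rel pivot: local x 2.7 y -14.1 mm, z 61.0
ang of tool y to local -y about tool x: -0.18
```

Call:
{"op": "play_rows", "data": {"rows": [[[0.05,0,0],0,0],[[0.1,0,0],0,0],[[0.1,0,0],0,0]]}}

```text
time: 5.82
ee_pos: [0.5147, 0.103, 0.0604]
tcp_rot: [145.7, 89.9, -49.3]
wrist_force: [-3.6, -5.6, 10.6]
opening: 0.0001
```

```bash
python3 -c "
from goal import *
rep()"
```

```text
t 5.8167 q [ 11.4   1.7 -12.3  76.   -0.1 -63.6] p [0.5147 0.103  0.0604] F [-3.55 -5.6  10.56] open 0.00010226476796455337
toolaxes (cols) [[0.001, -0.259, -0.966], [-0.001, -0.966, 0.259], [-1.0, 0.001, -0.002]]
tip rel pivot: local x 2.7 y -14.2 mm, z 60.4
ang of tool y to local -y about tool x: -0.18
```

Force is now rising at the seat's stiffness, so the rocker is against its stop. I'll lift straight up and look.

Call:
{"op": "play_rows", "data": {"rows": [[[-0.3,0,0],0,0],[[-0.8,0,0],0,0],[[-1.6,0,0],0,0],[[-3,0,0],0,0],[[-5,0,0],0,0],[[-7,0,0],0,0],[[-9,0,0],0,0],[[-11,0,0.0],0,0],[[-13,1,3],0,0],[[-15,2,6],0,0],[[-17,4,9],0,0],[[-18,6,12],0,0]]}}

```text
time: 6.82
ee_pos: [0.3819, 0.0769, 0.2417]
tcp_rot: [-147.7, 89.9, 17.4]
wrist_force: [0.7, -0.1, 1.8]
opening: -0.0002
```

Call:
{"op": "play_rows", "data": {"rows": [[[0,1,3],0,0],[[0,1,5],0,0],[[0,1,6],0,0],[[0,1,6],0,0]]}}

```text
time: 7.15
ee_pos: [0.3214, 0.0829, 0.2403]
tcp_rot: [-144.0, 89.9, 21.1]
wrist_force: [1.1, -0.6, 0.4]
opening: -0.0001
```

Run:
```python
from wm import *
rep(); wm('w5')
for n in ('scene','top'):
    i,d=bot.camera(n); cv2.imwrite(f'pics/{n}5.png',i)
    C=cloud(bot.camera_model(n),d); q=C-piv; lx=q@X; ly=q@Y
    for k,dx in (('g',0),('r',.062)): print(n,k,[(y,round(1e3*float(np.nanmedian(C[...,2][(abs(lx-dx)<.007)&(abs(ly-y/1e3)<2e-3)])),1)) for y in range(-15,16,3)])
    c=i[180:320,330:420] if n=='scene' else i[220:330,210:310]
    cv2.imwrite(f'pics/{n}5c.png',cv2.resize(c,None,fx=4,fy=4,interpolation=0))
```

```text
t 7.15 q [ 14.5 -24.4 -14.2 100.    0.  -60.7] p [0.3214 0.0829 0.2403] F [ 1.13 -0.6   0.38] open -5.7798147701734616e-05
toolaxes (cols) [[0.002, -0.257, -0.966], [0.001, -0.966, 0.257], [-1.0, -0.001, -0.002]]
tip rel pivot: local x -179.0 y -83.0 mm, z 240.3
ang of tool y to local -y about tool x: -0.09
green 642 ((0.5192369222640991, 0.11703260987997055), (0.033530257642269135, 0.025948533788323402), 76.12330627441406) local [3.5 0.5]
[(-15, 58.9), (-12, 60.5), (-9, 60.5), (-6, 60.4), (-3, 60.7), (0, 61.2), (3, 62.0), (6, 63.1), (9, 63.7), (12, 63.6), (15, 56.6)]
red 639 ((0.5817694067955017, 0.1025417372584343), (0.033201880753040314, 0.030578669160604477), 75.18427276611328) local [67.7  2.5]
[(-15, 56.0), (-12, 59.8), (-9, 60.6), (-6, 60.3), (-3, 60.4), (0, 60.7), (3, 61.5), (6, 62.7), (9, 63.7), (12, 64.2), (15, 63.8)]
scene g [(-15, 60.3), (-12, 61.8), (-9, 62.2), (-6, 61.6), (-3, 61.8), (0, 62.0), (3, 63.4), (6, 64.3), (9, 64.8), (12, 65.3), (15, 56.5)]
scene r [(-15, 56.6), (-12, 60.8), (-9, 60.8), (-6, 61.2), (-3, 61.9), (0, 61.9), (3, 62.2), (6, 63.6), (9, 64.3), (12, 65.1), (15, 63.7)]
top g [(-15, 62.0), (-12, 62.4), (-9, 62.2), (-6, 62.3), (-3, 62.8), (0, 63.0), (3, 63.5), (6, 64.8), (9, 65.7), (12, 65.8), (15, 56.9)]
top r [(-15, 58.4), (-12, 62.0), (-9, 62.0), (-6, 62.1), (-3, 62.5), (0, 63.2), (3, 63.6), (6, 64.7), (9, 65.8), (12, 66.3), (15, 65.7)]
```

View pics/w5.png

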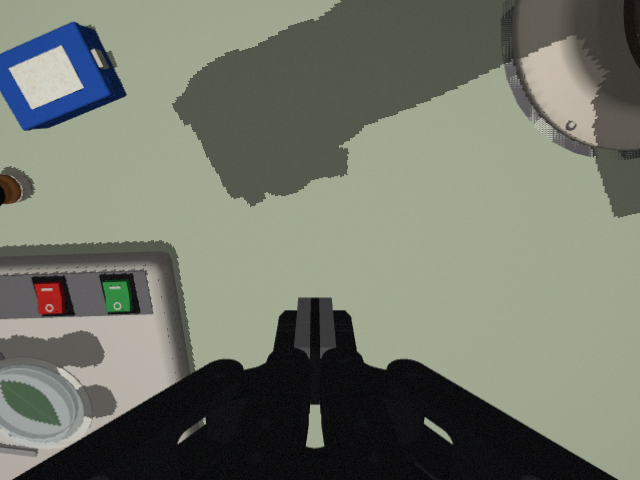

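View pics/scene5.png

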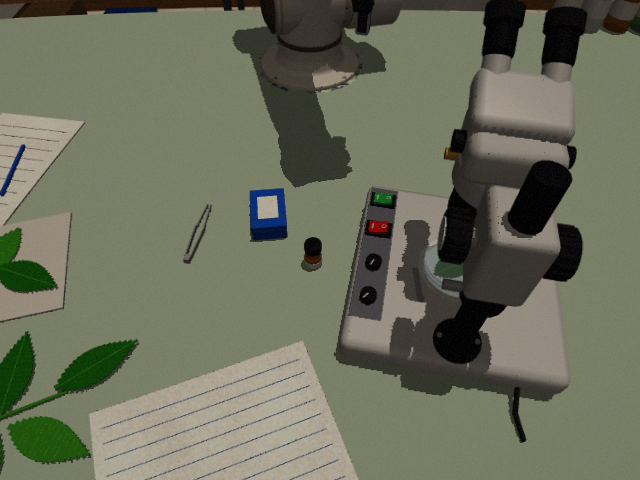

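View pics/scene5c.png

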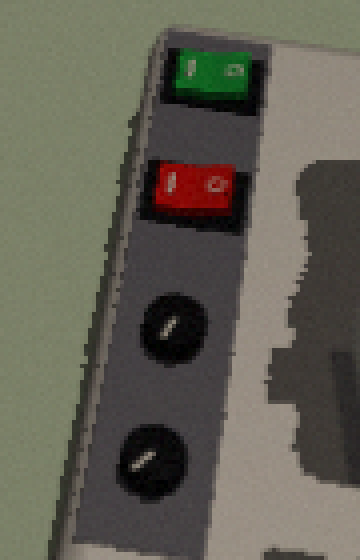

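The green rocker's height profile now matches the red one's (on): outer half flat at about 61 mm, inner end raised to about 65 mm. The red switch, dials, vial, slide box, forceps and dish look unchanged, and the hand is clear.

```bash
python3 -c "
from workcell import bot
print(bot.job_done())"
```

```text
the job is handed in; nothing more can be done
None
```

The green rocker is switched to its on side, and I handed the job in at about 7.4 s of the 35 s allowed.

- **Press:** I closed the fingers and pressed straight down on the outer half with the fingertips only. First contact was at 65.5 mm. At 60.4 mm the force was rising about as steeply as the seat's stiffness, so I took the rocker to be at its stop. The highest reading was about 11 N downward, with up to about 6.6 N sideways from the sloped face. I then lifted straight up and drew the hand back in front of the microscope.
- **Switch check:** All three cameras show the green rocker's outer half at about 61–62 mm and its inner end raised to about 64–66 mm. This matches the red rocker, which is still on.
- **Other objects:** In the last pictures, the dials, dish, vial, slide box and forceps look unmoved. I compared these by eye and did not measure them.
- **Clearance:** The nearest the arm came to the microscope's head, by the depth images, was about 9 mm from its stated 65 mm half-width. I measured this before the last 45 mm of descent and worked out that the gap would hold. The forces and pictures gave no sign of a touch.
- **Disagreement:** The wrist camera put the rocker about 3 mm further along the microscope's x than the top camera did, slightly more than the stated 2 mm. I corrected for it by centring the fingertips in the wrist view.

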